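# Clear the curing box cover and hold it open at the pointer

### The arm

A 6-joint arm with a two-finger parallel gripper is mounted at the origin on the work surface; the furniture and walls round the work are solid. World frame = base frame: x ahead of the robot, y to its left, z up, the work surface at z = 0. Lengths are in m, angles in rad, forces in N, time in s.
With the tool pointing down it reaches from about 0.375 to 0.825 m from the base axis. Payload 5.5 kg.
Tool frame: the origin (TCP) lies at the very end of the fingers, on their centre line; the grasp point (between the pads) lies 19 mm behind it; z points along the fingers, y is the line along which they close (so a half turn about z gives the same grasp; the last joint's range is limited). The gripper opens to 85 mm and grips with 20 to 120 N. Pads are 22 mm wide; open, the fingers measure 114 mm over their backs; the gripper's body (76 mm by 85 mm) begins 54 mm behind the grasp point. The pads swing forward as they close: fully open they stand 13 mm farther back than shut.
Start: joints at [-1.315, 0.314, -0.047, 1.21, 0, 1.571], TCP at [0.152, -0.58, 0.201] pointing down, gripper open.
Joint ranges: [-2.67, 2.67], [-0.69, 1.73], [-1.03, 1.25], [-2.08, 2.16], [-1.42, 1.45], [-3.14, 3.14]. Speed limits (rad/s): [2.39, 2.39, 3.01, 3.14, 3.14, 3.14].

### API

Orientations are given as a 3x3 rotation matrix whose columns are the frame's x, y, z axes.
In Python, from rig import sense, read_camera, hand_in gives the robot as it stands. The module is installed in compiled form; this text tells all that it offers.
- The arm moves only by the tool play_rows, never from a script. Its argument "targets" is text: rows parted by semicolons, each of 6 numbers parted by spaces: the shift along the tool's x, y, z in cm, then the turn, a rotation vector about the tool's x, y, z in degrees. In form: dx dy dz ax ay az; .... A call has 1 to 20 rows; each row shifts and turns the commanded pose from where the row before left it, along the tool's axes as they then stand; what a row does not reach is not made up. A row lasts 1/8 s, in which the tool goes at most 62.5 mm and 10.7 degrees, less where a joint would pass 70% of its speed; a pose out of reach is approached as far as the arm can. A call is refused whole if a number of a shift passes 6.25 or a number of a turn 10.7, either way. A call with a gripper value outside its range is refused whole. "grip" is the finger opening in cm, from 0 to 8.54, set as the call begins (left out, the last holds). The fingers move at their own pace and stop on an object; "force" is the grip in N (left out, the last holds). Time passes only in rows, so rows that do not move let the fingers close. It gives the time, the measured TCP pose, the force, the opening and the grip force at its end, in the units of the state.
- sense(): the state, without advancing time (a new reading comes with each control period).
- read_camera(name): name is "side" or "top"; returns a dict with "color" (420x560x3 uint8, red, green, blue), "camera_matrix" (3x3 intrinsics, pixels), "dist" ([k1, k2, p1, p2, k3] as OpenCV has them; the pictures are not rectified), "cam_to_world" (4x4, takes a point from camera to world coordinates). Camera axes: x right, y up, looking along -z (the intrinsics and any distortion apply to the point x, -y, -z); pixel columns grow to the right and rows downward; lengths in m; the calibration is good to about 2 mm. A picture is of the moment at which its call begins. There is no depth.
- hand_in(): hands the job in; it is judged then, once.
The state is a dict: "time_s": time; "joint_positions": joint angles; "joint_vel": joint speeds; "joint_efforts": joint torques, N m; "ee_pos": TCP position; "tcp_rot": TCP orientation; "contact_force": force on the tool from outside, world axes, zero at the start; "wrist_torque": the same for the moment, N m; "opening": finger opening in m; "grip_force": force on a finger pad.
Only numpy, scipy, OpenCV 4.12 (cv2) and the standard library are available. Lean on these libraries where they do the work, as an engineer would, in place of code of your own. Each camera call takes 0.05 s, during which the arm holds its last target. There are 200 camera calls.

### The job

Someone left the white lidded parts tin on the sprung cover of the grey curing box. Move the tin onto the middle of the steel bench block and let go of it, then lift the cover by its red handle until the red stripe on the cover's right edge lines up with the orange pointer, and keep it there for airing the rings: the spring would shut it, so the program finishes while the gripper is still holding the cover still at the mark. Do not shift the pointer, the box's neighbours or the bench block, and do not raise the cover while the tin is on it.

Things in the scene. Friction and masses are not known exactly. Their poses are not given: they have to be found in the camera images.
- curing_box: Fixed grey box, 160 (x) x 180 (y) x 66 mm high without cover. Origin: centre of its underside; dark panel on its -x face, cover hinged along its +x rim. Closed cover's flat top is 76 mm above the origin. On its right side (96 mm toward -y) stands a thin white arc scale, 88 to 104 mm from the hinge axis, 0 to 60 degrees, up to 90 mm above that axis.
- cover (a joint): Angle (rad) of the sprung cover: 0 closed and level, grows as the front edge is lifted, up to 1.25. Aluminium plate 160 x 180 x 10 mm, 0.2 kg, amber window flush in it, red stripe along its right (-y) edge. A spring pulls it shut (0.24 N m closed, plus 0.3 N m per rad; with the weight 3 to 5 N at the handle): it falls shut if let go.
- cover_handle (a point): Centre of the red handle block, 16 (x) x 32 (y) x 18 mm, on a 10 mm stem, 34 mm above the cover's top (underside 25 mm). Frame turns with the cover: x toward the hinge, y along it, z out of the cover. It lies on the middle line, 140 mm from the hinge axis along the cover and 39 mm off it along z. Pinch it from above across its 32 mm ends; it can pivot between the fingers.
- cover_hinge (a point): Point on the hinge axis of the cover at mid width: 80 mm behind the box's centre and 71 mm above the box's underside; its frame turns with the cover. The axis is the box's y axis.
- pointer (a joint): Angle of the orange pointer that marks where the cover must be held, measured like the cover's angle about the same axis: the cover is at the mark when both angles are equal. It stands between 0.5 and 0.85 rad and stays there by friction. Leave it alone.
- pointer_tip (a point): Orange flag at the tip of the pointer, 20 x 12 x 8 mm, 118 mm from the hinge axis and 102.5 mm to the right (-y) of the box's middle; its x axis points along the pointer toward the hinge axis. It reaches up to 165 mm above the bench: carry things over it or round it.
- parts_tin: White round parts tin with its lid on (fixed), 42 mm in diameter, 18 mm high, lying on the cover between handle and hinge at the start. Origin: centre of its underside, z up.
- bench_block: Loose square steel bench block, 65 x 65 x 18 mm, 0.55 kg, on the bench to the right of the box. Origin: centre of its underside, z up; its top is 18 mm above the origin.
- gem_dish: Bystander: small open white round dish with coloured stones, 35 mm across, 11 mm high; leave it where it is. Origin: centre of its underside.
- pliers: Bystander: pliers with black handles, 128 x 37 x 8 mm, lying in front of the box; leave them. Origin: centre of the underside.
- canister: Bystander: black canister with grey cap, 34 mm across, 47 mm high, to the left of the box; leave it. Origin: centre of its underside.
Mind the look-alikes: they are no part of the job. What is shaped like the bench_block but brown or turquoise is not meant.

How it is judged:
On the way, in this order (a step that is already met when the one before it is completed fails the run):
1. the tin stands released on the middle of the bench block, with the cover closed (horizontal distance between parts_tin and bench_block below 0.016 m and z of parts_tin in the frame of bench_block between 0.014 and 0.022 m and angle between parts_tin's own z axis and vertical below 0.1 rad and linear speed of parts_tin below 0.02 m/s and contact force between the fingers and parts_tin below 0.1 N and value of joint cover below 0.08 rad), for 0.2 s.
2. the gripper holds the cover at the pointer's angle (value of joint cover above 0.4 rad and angle between the x axis of cover_handle and the x axis of pointer_tip, either way round below 0.06 rad and contact force between the fingers and cover above 1 N), for 0.3 s.
At the end, for the whole second after the job is handed in: The fingers still hold the cover (contact force over 1 N), at rest, its angle within 0.06 rad (3.4 degrees) of the pointer's; the tin stands upright and untouched on the bench block, centre within 16 mm of the block's centre (all of step 2 and horizontal distance between parts_tin and bench_block below 0.016 m and z of parts_tin in the frame of bench_block between 0.014 and 0.022 m and angle between parts_tin's own z axis and vertical below 0.1 rad and linear speed of parts_tin below 0.02 m/s and contact force between the fingers and parts_tin below 0.1 N and velocity of joint cover between -0.05 and 0.05 rad/s); the arm keeps its last pose, push and grip.
It fails at once if the cover is raised with the tin still on it (value of joint cover above 0.12 rad and contact force between parts_tin and cover above 0.05 N).
It fails at once if the pointer is shifted (distance of pointer_tip from where it was at the start of the episode above 0.008 m).
It fails at once if the bench block is pushed away (distance of bench_block from where it was at the start of the episode above 0.03 m).
It fails at once if a bystander is disturbed (distance of any of gem_dish, pliers, canister from where it was at the start of the episode above 0.03 m).
It also fails if it takes over 72 s, if anything falls off the work surface, if the arm or the gripper's body presses on something with over 40 N, if the wrist force passes 120 N, or if a joint passes its speed limit or range.

## Working session

There is one attempt and no reset: what is moved stays moved. The work goes in short steps, Python scripts to look and compute and a tool call to move; the robot and the scene stay as the last step left them, time stands still between calls to the robot, and variables do not carry over. Pictures are saved under pics/ and viewed, at most 10 in all, crops included, and the job is handed in when it is done.

Besides the shell and the picture viewer there is one more tool, called after "Emit:" as name(argument=value, ...) on one line, values as JSON. play_rows: Moves the arm, as the interface text tells. Its arguments: {"type":"object","properties":{"targets":{"type":"string"},"grip":{"type":"number"},"force":{"type":"number"}},"required":["targets"]}

```bash
mkdir -p pics
cat > h.py <<'E'
import numpy as np, cv2
from rig import sense, read_camera
def ray(c,uv):
    p=cv2.undistortPoints(np.array([[uv]],float),np.array(c["camera_matrix"]),np.array(c["dist"],float))[0,0]
    T=np.array(c["cam_to_world"]); d=T[:3,:3]@np.array([p[0],-p[1],-1.]); return T[:3,3],d/np.linalg.norm(d)
def onz(c,uv,z):
    o,d=ray(c,uv); return o+d*(z-o[2])/d[2]
def tri(c1,u1,c2,u2):
    o1,d1=ray(c1,u1);o2,d2=ray(c2,u2)
    s=np.linalg.lstsq(np.c_[d1,-d2],o2-o1,rcond=None)[0]
    a,b=o1+d1*s[0],o2+d2*s[1]; return (a+b)/2,np.linalg.norm(a-b)
def proj(c,P):
    T=np.array(c["cam_to_world"]); p=T[:3,:3].T@(np.array(P,float)-T[:3,3])
    p=np.array([[p[0],-p[1],-p[2]]])
    return cv2.projectPoints(p,np.zeros(3),np.zeros(3),np.array(c["camera_matrix"]),np.array(c["dist"],float))[0].ravel()
E
python3 - <<'E'
from h import *
import pickle
for n in("top","side"):
    c=read_camera(n); pickle.dump(c,open(n+"0.pkl","wb"))
    cv2.imwrite(f"pics/{n}0.png",cv2.resize(c["color"][:,:,::-1],(800,600),interpolation=cv2.INTER_CUBIC))
    print(n,np.round(c["cam_to_world"],3).tolist(),np.round(c["camera_matrix"],1).tolist())
s=sense();print(s["ee_pos"],np.round(s["tcp_rot"],3).tolist(),s["opening"],s["time_s"])
E
```

```text
top [[-0.115, 0.968, -0.224, 0.295], [-0.993, -0.11, 0.031, 0.105], [0.006, 0.226, 0.974, 1.17], [0.0, 0.0, 0.0, 1.0]] [[476.7, 0.0, 278.5], [0.0, 476.7, 205.8], [0.0, 0.0, 1.0]]
side [[-0.669, -0.619, 0.413, 0.901], [0.744, -0.562, 0.362, 0.436], [0.008, 0.549, 0.836, 0.866], [0.0, 0.0, 0.0, 1.0]] [[456.3, 0.0, 278.8], [0.0, 456.3, 203.0], [0.0, 0.0, 1.0]]
[ 0.15167231 -0.57992995  0.20052161] [[0.967, 0.253, -0.0], [0.253, -0.967, 0.001], [0.0, -0.002, -1.0]] 0.0852029322395764 0.1
```

View pics/top0.png

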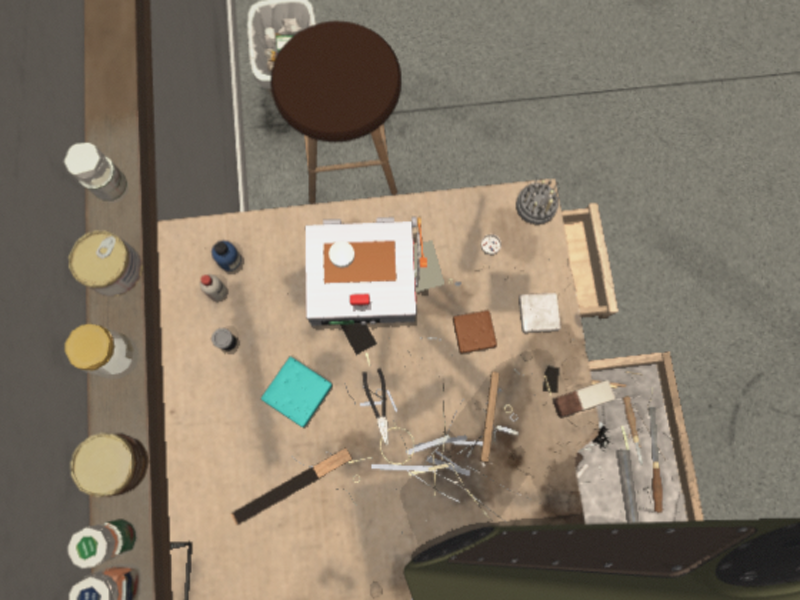

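View pics/side0.png

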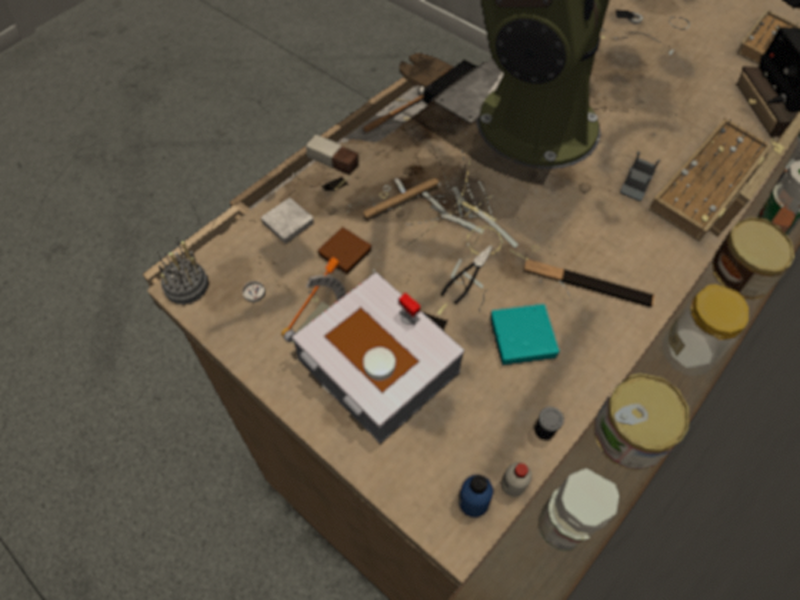

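Top: steel block at (540,313), tin (341,254), red handle (360,299), orange flag (424,262), canister (225,341), pliers (380,405), dish (490,244). Side: steel block (287,220), tin (379,362), handle (409,304), flag (333,265). Block candidates in the top view are turquoise (297,391), brown (475,331) and light grey (540,313). Only the grey one is steel and right of the box, so I'll confirm it in a crop.

Run:
```python
from h import *
import pickle
t=pickle.load(open("top0.pkl","rb"));s=pickle.load(open("side0.pkl","rb"))
k=.7
def T(n,a,b,):
    P,e=tri(t,np.array(a)*k,s,np.array(b)*k);print(n,np.round(P,4),"gap",round(e,4))
T("block",(540,312),(287,219));T("tin top",(341.5,253),(379,360));T("handle",(360,299),(409,303));T("flag",(424,262),(333,265))
T("cover FR",(416,317),(376,275));T("cover FL",(307,319),(462,351));T("cover BR",(413,222),(295,341));T("cover BL",(306,226),(379,420))
def crop(c,x,y,w,h,f): 
    return cv2.resize(c["color"][y:y+h,x:x+w,::-1],None,fx=f,fy=f,interpolation=cv2.INTER_CUBIC)
a=crop(t,210,145,190,100,4)   # top
b=crop(s,180,130,190,170,4)
cv2.imwrite("pics/ct.png",a)
b=b[:600];cv2.imwrite("pics/cs.png",b)
```

```text
block [ 0.5002 -0.1728  0.012 ] gap 0.0038
tin top [0.6207 0.1553 0.0948] gap 0.0026
handle [0.536  0.1328 0.1129] gap 0.0029
flag [0.5756 0.0274 0.1446] gap 0.0052
cover FR [0.5072 0.0441 0.0625] gap 0.0009
cover FL [0.5233 0.2227 0.0686] gap 0.0001
cover BR [0.6689 0.0331 0.0639] gap 0.01
cover BL [0.6789 0.21   0.0819] gap 0.001
```

View pics/ct.png

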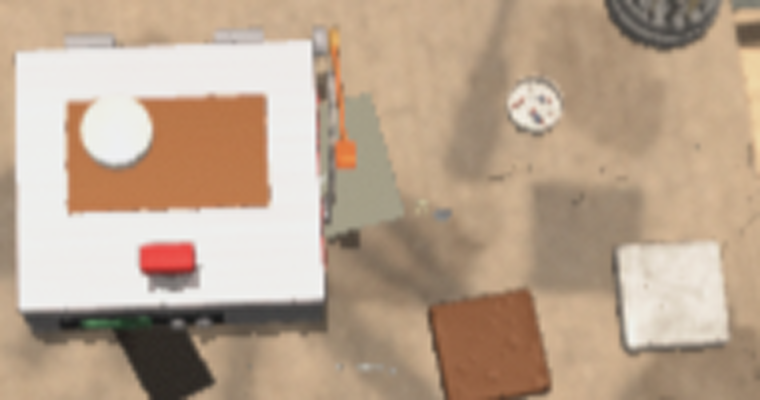

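View pics/cs.png

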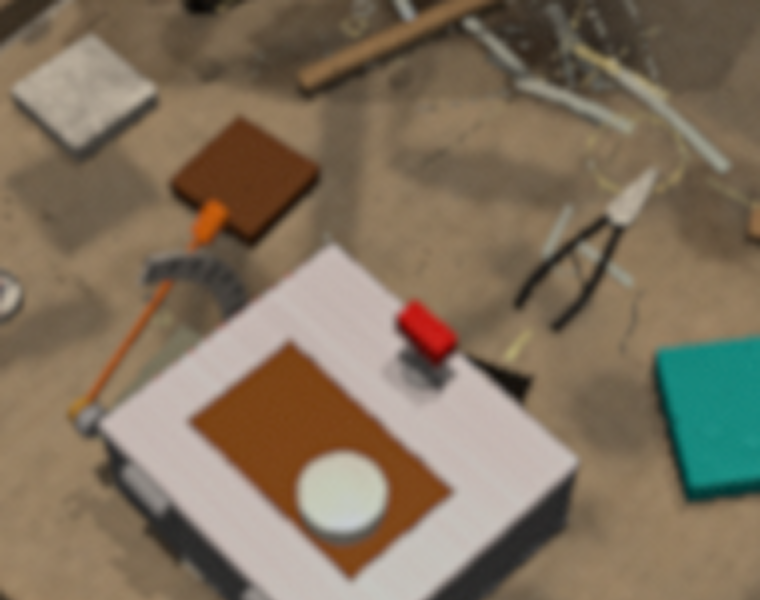

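Crops confirm that the whitish-grey steel square at top-crop (672,295) / side-crop (85,93) is the bench block; the others are brown and turquoise. The tin is at (117,130), the handle at (168,258) and the flag at (345,154) in the top crop. Next I fit the box pose and pointer angle.

```bash
cat > fit.py <<'E'
from h import *
import pickle
from scipy.optimize import least_squares
t=pickle.load(open("top0.pkl","rb"));s=pickle.load(open("side0.pkl","rb"))
ct=lambda p:(np.array(p)+.5)/4-.5+[210,145]
cs=lambda p:(np.array(p)+.5)/4-.5+[180,130]
def box(q,P):
    c,sn=np.cos(q[2]),np.sin(q[2]); return np.array([q[0]+c*P[0]-sn*P[1],q[1]+sn*P[0]+c*P[1],P[2]+q[3]])
def tip(a): return (80-118*np.cos(a))/1e3,-.1025,(71+118*np.sin(a))/1e3
obs=[(t,ct((15,53)),(.08,.09,.076)),(t,ct((311,40)),(.08,-.09,.076)),(t,ct((325,302)),(-.08,-.09,.076)),(t,ct((19,308)),(-.08,.09,.076)),
(s,cs((332,245)),(-.08,-.09,.076)),(s,cs((578,462)),(-.08,.09,.076)),(s,cs((100,425)),(.08,-.09,.076)),
(t,ct((168,258)),(-.06,0,.110)),(s,cs((428,331)),(-.06,0,.110)),
(t,ct((345,154)),None),(s,cs((211,222)),None)]
def res(q):
    return np.concatenate([proj(c,box(q,P or tip(q[4])))-uv for c,uv,P in obs])
r=least_squares(res,[.59,.13,0,0,.65],loss="soft_l1")
if __name__=="__main__":
    print(r.x,np.round(res(r.x).reshape(-1,2),1).tolist())
    print("handle",box(r.x,(-.06,0,.11)),"tip",box(r.x,tip(r.x[4])))
    print("tin",tri(t,ct((117,129)),s,cs((343,489))))
    bt=[(617,245),(720,240),(728,342),(625,347)];bs=[(82,152),(12,92),(92,35),(157,95)]
    for n,c,f,p in(("t",t,ct,bt),("s",s,cs,bs)):
        Q=np.array([onz(c,f(x),.018) for x in p]);print(n,np.round(Q,4).tolist(),Q.mean(0))
    print("block",tri(t,ct(np.mean(bt,0)),s,cs(np.mean(bs,0))))
E
python3 fit.py
```

```text
[ 5.96438389e-01  1.29047271e-01 -7.68180054e-02 -4.54220469e-04
  6.80073805e-01] [[-0.3, -0.3], [0.3, 0.4], [-0.3, -0.2], [-0.8, 1.1], [-0.1, -0.8], [0.4, -0.3], [-1.4, -0.5], [-0.5, 0.7], [-1.0, 0.9], [-0.1, 0.5], [-0.9, 0.5]]
handle [0.53661533 0.13365182 0.10954578] tip [0.57685883 0.02775113 0.14475013]
tin (array([0.62090491, 0.15566702, 0.09609688]), np.float64(0.0026630012304716443))
t [[0.5357, -0.1431, 0.018], [0.5316, -0.2074, 0.018], [0.4674, -0.2016, 0.018], [0.4716, -0.138, 0.018]] [ 0.50157773 -0.17253201  0.018     ]
s [[0.533, -0.1357, 0.018], [0.5305, -0.2014, 0.018], [0.4671, -0.1988, 0.018], [0.4733, -0.1341, 0.018]] [ 0.50097205 -0.16750071  0.018     ]
block (array([ 0.50067285, -0.17147346,  0.01469306]), np.float64(0.0042673859349529565))
```

Emit:
play_rows(targets="0 0 -3 0 0 0; 0 0 -3 0 0 0; 3.55 -3.29 0 0 0 0; 3.55 -3.29 0 0 0 0; 3.55 -3.29 0 0 0 0; 3.55 -3.29 0 0 0 0; 3.55 -3.29 0 0 0 0; 3.55 -3.29 0 0 0 0; 3.55 -3.29 0 0 0 0; 3.55 -3.29 0 0 0 0; 3.55 -3.29 0 0 0 0; 3.55 -3.29 0 0 0 0; 3.55 -3.29 0 0 0 0; 3.55 -3.29 0 0 0 0; 3.55 -3.29 0 0 0 0; 3.55 -3.29 0 0 0 0; 3.55 -3.29 0 0 0 0; 3.55 -3.29 0 0 0 0; 3.55 -3.29 0 0 0 0; 3.55 -3.29 0 0 0 0", grip=6)

```text
time_s: 2.6
ee_pos: [0.6207, 0.1555, 0.2608]
tcp_rot: [[0.967, 0.253, -0.001], [0.253, -0.967, -0.0], [-0.001, 0.0, -1.0]]
contact_force: [0.5, -0.3, 0.7]
opening: 0.0599
grip_force: 0.0
```

Emit:
play_rows(targets="0 0 0 0 0 6; 0 0 0 0 0 6; 0 0 0 0 0 7; 0 0 0 0 0 0; 0 0 0 0 0 0")

```text
time_s: 3.22
ee_pos: [0.6303, 0.0735, 0.2611]
tcp_rot: [[0.997, 0.074, -0.016], [0.075, -0.995, 0.073], [-0.01, -0.074, -0.997]]
contact_force: [0.2, -0.4, 0.2]
opening: 0.06
grip_force: 0.0
```

```bash
cat >> h.py <<'E'
def go(P):
    s=sense();R=np.array(s["tcp_rot"]);print("R",np.round(R,3).tolist(),"p",np.round(s["ee_pos"],4),"t",s["time_s"]);print("delta cm",np.round(100*R.T@(np.array(P)-s["ee_pos"]),2))
E
python3 -c "
from h import *
go([.621,.1555,.1])"
```

```text
R [[0.997, 0.074, -0.016], [0.075, -0.995, 0.073], [-0.01, -0.074, -0.997]] p [0.6303 0.0735 0.2611] t 3.225
delta cm [-0.15 -7.04 16.67]
```

```bash
python3 -c "
from h import *
print(np.round(sense()['joint_positions'],3))"
```

```text
[0.074 0.377 0.174 1.378 0.074 3.141]
```

Emit:
play_rows(targets="0 0 0 0 0 -10; 0 0 0 0 0 -10; 0 0 0 0 0 -10; 0 0 0 0 0 -10; 0 0 0 0 0 -10; 0 0 0 0 0 -10; 0 0 0 0 0 -10; 0 0 0 0 0 -10; 0 0 0 0 0 -10; 0 0 0 0 0 -10; 0 0 0 0 0 -10; 0 0 0 0 0 -10; 0 0 0 0 0 -10; 0 0 0 0 0 -10; 0 0 0 0 0 -10; 0 0 0 0 0 -10; 0 0 0 0 0 -10; 0 0 0 0 0 0")

```text
time_s: 5.48
ee_pos: [0.6303, 0.0746, 0.2614]
tcp_rot: [[-0.995, 0.1, -0.015], [0.099, 0.992, 0.073], [0.022, 0.071, -0.997]]
contact_force: [-0.3, -0.4, -0.3]
opening: 0.06
grip_force: 0.0
```

```bash
cat >> h.py <<'E'
from scipy.spatial.transform import Rotation as Ro
def Rd(yaw,tilt=0):
    # tool down, x at world yaw; tilt about box y (world yaw frame)
    c,s=np.cos(yaw),np.sin(yaw); return np.array([[c,s,0],[s,-c,0],[0,0,-1.]])
def turn(R2): print("turn deg",np.round(Ro.from_matrix(np.array(sense()["tcp_rot"]).T@R2).as_rotvec(degrees=True),2))
E
python3 -c "
from h import *
go([.621,.1555,.2]);turn(Rd(np.pi-.077));print(np.round(sense()['joint_positions'],3))"
```

```text
R [[-0.995, 0.1, -0.015], [0.099, 0.992, 0.073], [0.022, 0.071, -0.997]] p [0.6303 0.0746 0.2614] t 5.475
delta cm [1.59 7.5  6.72]
turn deg [ 4.07 -1.24 -1.31]
[0.076 0.377 0.175 1.378 0.074 0.175]
```

Emit:
play_rows(targets="0 0 0 4.1 -1.2 -1.3; 0.4 2 0 0 0 0; 0.4 2 0 0 0 0; 0.4 2 0 0 0 0; 0.35 2 0 0 0 0; 0 0 3 0 0 0; 0 0 3 0 0 0; 0 0 3 0 0 0; 0 0 3 0 0 0; 0 0 0 0 0 0; 0 0 0 0 0 0")

```text
time_s: 6.85
ee_pos: [0.6217, 0.1548, 0.1425]
tcp_rot: [[-0.997, 0.077, 0.0], [0.077, 0.997, -0.0], [-0.001, -0.0, -1.0]]
contact_force: [0.2, 0.2, 0.4]
opening: 0.0599
grip_force: 0.0
```

```bash
python3 -c "
from h import *
go([.621,.1555,.079]);turn(Rd(np.pi-.077));
a=[]
for n,(x,y) in dict(side=(180,170),top=(190,120)).items():
    c=read_camera(n);a.append(cv2.resize(c['color'][y:y+130,x:x+190,::-1],None,fx=4,fy=4,interpolation=2)[:,:760])
    print(n,proj(c,sense()['ee_pos']))
cv2.imwrite('pics/close.png',cv2.resize(np.vstack(a),None,fx=.57,fy=.57))"
```

```text
R [[-0.997, 0.077, 0.0], [0.077, 0.997, -0.0], [-0.001, -0.0, -1.0]] p [0.6217 0.1548 0.1425] t 6.85
delta cm [0.08 0.06 6.35]
turn deg [-0.01  0.03 -0.  ]
side [263.40763483 239.97109154]
top [237.16409844 170.63847362]
```

View pics/close.png

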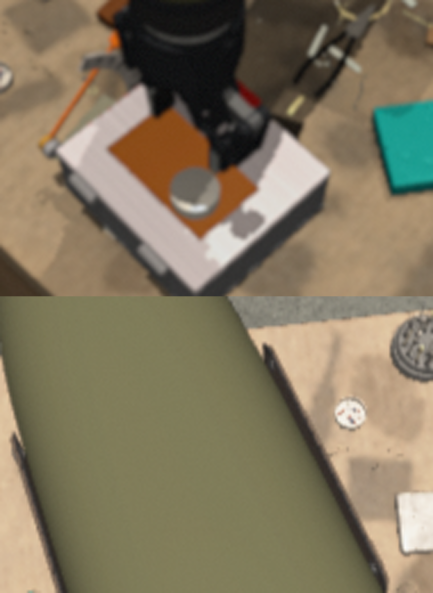

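The side view shows the fingers standing on either side above the tin (crop 195,190), in line. Descend and grip.

Emit:
play_rows(targets="0.08 0.06 2 0 0 0; 0 0 2 0 0 0; 0 0 1.2 0 0 0; 0 0 0.6 0 0 0; 0 0 0.5 0 0 0; 0 0 0 0 0 0")

```text
time_s: 7.7
ee_pos: [0.6205, 0.1549, 0.0785]
tcp_rot: [[-0.997, 0.077, -0.0], [0.077, 0.997, -0.001], [0.0, -0.001, -1.0]]
contact_force: [0.1, 0.4, 0.4]
opening: 0.0601
grip_force: 0.0
```

Emit:
play_rows(targets="0 0 0 0 0 0; 0 0 0 0 0 0; 0 0 0 0 0 0; 0 0 0 0 0 0; 0 0 0 0 0 0; 0 0 0 0 0 0", grip=3.5, force=35)

```text
time_s: 8.45
ee_pos: [0.6203, 0.1549, 0.0784]
tcp_rot: [[-0.997, 0.077, -0.001], [0.077, 0.997, -0.001], [0.001, -0.001, -1.0]]
contact_force: [0.2, -0.1, 1.2]
opening: 0.0349
grip_force: 0.0
```

```bash
python3 -c "
from h import *
c=read_camera('side');x,y=190,170
print(proj(c,sense()['ee_pos']),proj(c,[.621,.1555,.094]),sense()['opening'])
cv2.imwrite('pics/c3.png',cv2.resize(c['color'][y:y+120,x:x+160,::-1],None,fx=5,fy=5,interpolation=2))"
```

```text
[264.76763186 255.50955382] [264.60973483 252.20631805] 0.03517504538003399
```

View pics/c3.png

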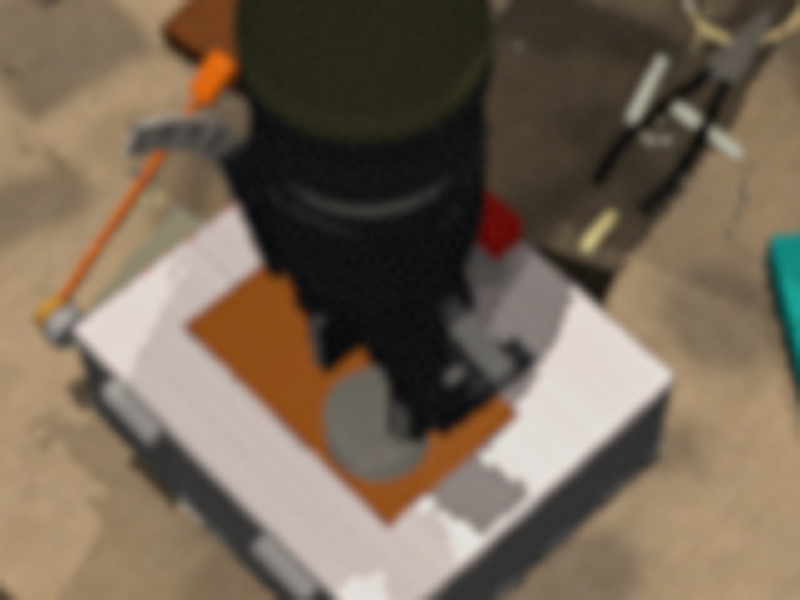

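```bash
python3 -c "
from h import *
c=read_camera('side');s=sense()
f=lambda P:np.round((proj(c,P)-[190,170])*5+2)
R=np.array(s['tcp_rot']);p=s['ee_pos']
for y in(.0175,.0315,-.0175,-.0315):
  print(y,[f(p+R@[x,y,-h]).tolist() for x in(-.011,.011) for h in(0,.008,.016)])
print([f([.621+.021*np.cos(a),.1555+.021*np.sin(a),.094]).tolist() for a in np.arange(0,6.28,np.pi/2)])"
```

```text
0.0175 [[386.0, 477.0], [385.0, 468.0], [385.0, 459.0], [428.0, 442.0], [428.0, 432.0], [428.0, 423.0]]
0.0315 [[411.0, 502.0], [411.0, 493.0], [411.0, 483.0], [453.0, 466.0], [453.0, 456.0], [454.0, 447.0]]
-0.0175 [[324.0, 417.0], [323.0, 408.0], [323.0, 398.0], [366.0, 383.0], [366.0, 373.0], [365.0, 363.0]]
-0.0315 [[300.0, 394.0], [299.0, 384.0], [298.0, 375.0], [342.0, 360.0], [341.0, 350.0], [341.0, 340.0]]
[[337.0, 450.0], [416.0, 447.0], [412.0, 377.0], [335.0, 380.0]]
```

```bash
python3 -c "
from h import *
c=read_camera('side');s=sense();x0,y0,k=240,215,12
im=cv2.resize(c['color'][y0:y0+50,x0:x0+65,::-1],None,fx=k,fy=k,interpolation=2)
im=np.clip(im.astype(float)*1.0+0,0,255); im=(255*(im/255)**.5).astype(np.uint8)
f=lambda P:tuple(int(v) for v in (proj(c,P)-[x0,y0]+.5)*k)
R=np.array(s['tcp_rot']);p=s['ee_pos']
for y in(.0175,-.0175):
  cv2.polylines(im,[np.array([f(p+R@[x,y,-h]) for x,h in((-.011,0),(.011,0),(.011,.03),(-.011,.03))])],True,(0,255,0),1)
for z,col in((.094,(255,0,0)),(.076,(0,0,255))):
  cv2.polylines(im,[np.array([f([.621+.021*np.cos(a),.1555+.021*np.sin(a),z]) for a in np.arange(0,6.28,.2)])],True,col,1)
cv2.imwrite('pics/c4.png',im)"
```

```text
(no output)
```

View pics/c4.png

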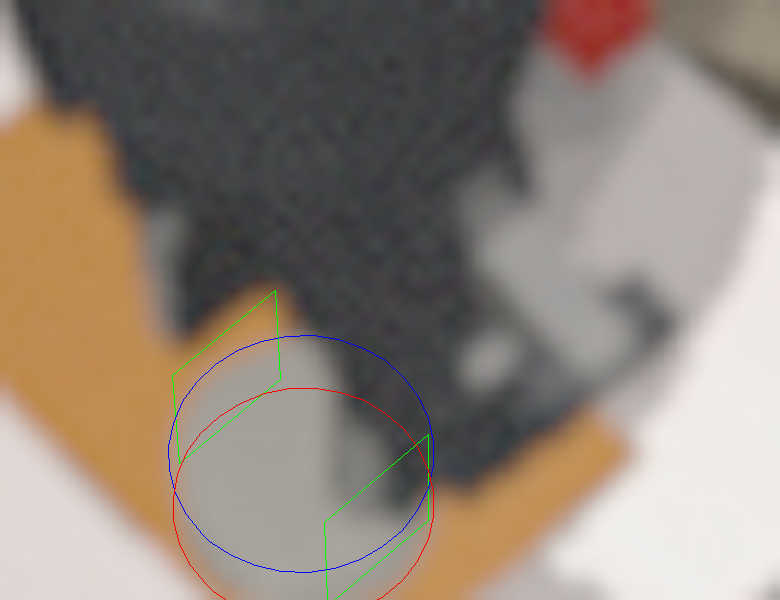

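Here the dark fingertips (180,345)/(335,495) stand well above the predicted pad outlines. The fingers sit higher than assumed and closed above the tin without touching it. I'll open and go down with guarded steps.

Emit:
play_rows(targets="0 0 0 0 0 0; 0 0 0 0 0 0; 0 0 0 0 0 0; 0 0 0 0 0 0; 0 0 0.4 0 0 0; 0 0 0.4 0 0 0; 0 0 0 0 0 0", grip=6)

```text
time_s: 9.48
ee_pos: [0.6198, 0.1548, 0.0697]
tcp_rot: [[-0.997, 0.077, -0.002], [0.077, 0.997, -0.001], [0.002, -0.001, -1.0]]
contact_force: [-1.0, 0.3, -0.5]
opening: 0.0601
grip_force: 0.0
```

```bash
python3 -c "
from h import *
import pickle
s=sense();print(s['ee_pos'],s['contact_force'],s['joint_positions'],s['wrist_torque'],s['time_s'])"
```

```text
[0.61984274 0.15479225 0.06972997] [-0.98488102  0.25328533 -0.46048294] [ 2.44946286e-01  4.63598883e-01 -1.36926278e-01  9.72015148e-01
 -3.95442732e-04  3.21977144e-01] [ 0.00748094  0.02564981 -0.00491982] 9.475
```

Emit:
play_rows(targets="0 0 0.4 0 0 0; 0 0 0.4 0 0 0; 0 0 0 0 0 0")

```text
time_s: 9.85
ee_pos: [0.6199, 0.1548, 0.0618]
tcp_rot: [[-0.997, 0.077, -0.001], [0.077, 0.997, -0.001], [0.001, -0.001, -1.0]]
contact_force: [0.2, 0.2, 0.1]
opening: 0.0599
grip_force: 0.0
```

Emit:
play_rows(targets="0 0 0.3 0 0 0; 0 0 0.3 0 0 0; 0 0 0 0 0 0")

```text
time_s: 10.22
ee_pos: [0.6201, 0.1548, 0.056]
tcp_rot: [[-0.997, 0.077, -0.001], [0.077, 0.997, -0.001], [0.001, -0.001, -1.0]]
contact_force: [0.5, -1.0, -0.3]
opening: 0.0599
grip_force: 0.0
```

```bash
python3 -c "
from h import *
c=read_camera('side');s=sense();x0,y0,k=230,205,10
im=cv2.resize(c['color'][y0:y0+60,x0:x0+80,::-1],None,fx=k,fy=k,interpolation=2)
im=(255*(im/255)**.5).astype(np.uint8)
f=lambda P:tuple(int(v) for v in (proj(c,P)-[x0,y0]+.5)*k)
R=np.array(s['tcp_rot']);p=s['ee_pos'];print(p,s['contact_force'])
for h,col in((0,(0,255,0)),(.03,(255,255,0))):
 for y in(.03,-.03):
  cv2.line(im,f(p+R@[-.011,y,-h]),f(p+R@[.011,y,-h]),col,1)
for z,col in((.094,(255,0,0)),(.076,(0,0,255))):
  cv2.polylines(im,[np.array([f([.621+.021*np.cos(a),.1555+.021*np.sin(a),z]) for a in np.arange(0,6.28,.2)])],True,col,1)
cv2.imwrite('pics/c5.png',im)"
```

```text
[0.62018828 0.15484484 0.05621479] [ 0.48085752  0.47184796 -0.14978283]
```

View pics/c5.png

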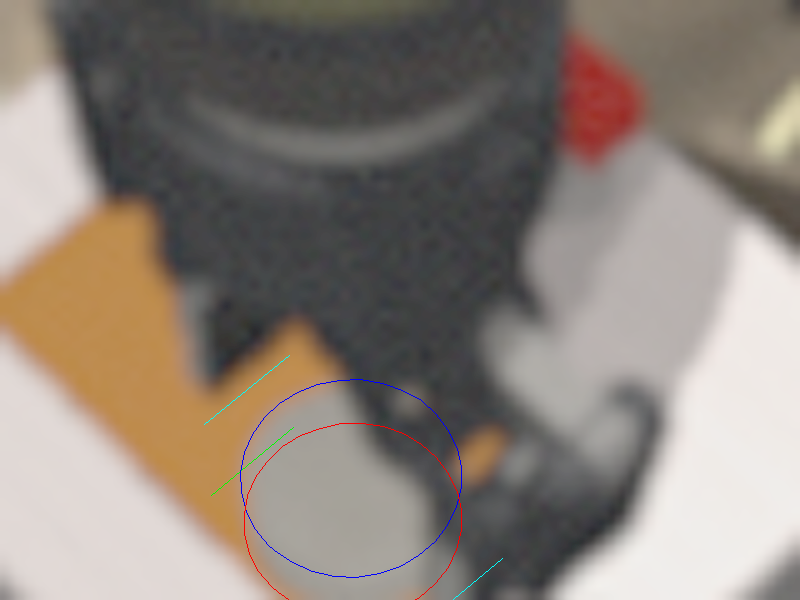

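The tips are now about level with the tin lid (-y tip at (210,385)). There is still no contact, so the real fingertips sit about 4 cm above the reported TCP. I continue down carefully and close.

Emit:
play_rows(targets="0 0 0.3 0 0 0; 0 0 0.3 0 0 0; 0 0 0.3 0 0 0; 0 0 0 0 0 0")

```text
time_s: 10.78
ee_pos: [0.62, 0.1548, 0.047]
tcp_rot: [[-0.997, 0.077, -0.001], [0.077, 0.997, -0.001], [0.001, -0.001, -1.0]]
contact_force: [0.4, -0.3, 0.8]
opening: 0.0602
grip_force: 0.0
```

Emit:
play_rows(targets="0 0 0 0 0 0; 0 0 0 0 0 0; 0 0 0 0 0 0; 0 0 0 0 0 0; 0 0 0 0 0 0; 0 0 0 0 0 0", grip=3.5, force=35)

```text
time_s: 11.52
ee_pos: [0.6204, 0.1549, 0.0476]
tcp_rot: [[-0.997, 0.077, -0.0], [0.077, 0.997, -0.0], [0.0, -0.0, -1.0]]
contact_force: [-2.5, -0.5, 5.0]
opening: 0.0396
grip_force: 35.3
```

Emit:
play_rows(targets="0 0 0 0 0 0; 0 0 0 0 0 0; 0 0 0 0 0 0; 0 0 0.3 0 0 0; 0 0 0.3 0 0 0; 0 0 0 0 0 0", grip=6)

```text
time_s: 12.28
ee_pos: [0.6202, 0.1548, 0.0411]
tcp_rot: [[-0.997, 0.077, -0.001], [0.077, 0.997, -0.001], [0.001, -0.001, -1.0]]
contact_force: [0.1, -0.1, -0.4]
opening: 0.0597
grip_force: 0.0
```

Emit:
play_rows(targets="0 0 0 0 0 0; 0 0 0 0 0 0; 0 0 0 0 0 0; 0 0 0 0 0 0; 0 0 0 0 0 0; 0 0 0 0 0 0", grip=3.5)

```text
time_s: 13.02
ee_pos: [0.6223, 0.1552, 0.0443]
tcp_rot: [[-0.997, 0.077, 0.004], [0.077, 0.997, 0.0], [-0.004, 0.001, -1.0]]
contact_force: [-2.8, -0.6, 14.7]
opening: 0.0399
grip_force: 36.8
```

The grip now bears on the tin (opening 40 mm, 37 N); the fingertips just touch the cover at reported z ≈ 0.048. Lift gently.

Emit:
play_rows(targets="0 0 -0.5 0 0 0; 0 0 -0.5 0 0 0; 0 0 -1 0 0 0; 0 0 -2 0 0 0; 0 0 0 0 0 0")

```text
time_s: 13.65
ee_pos: [0.6218, 0.1553, 0.0832]
tcp_rot: [[-0.997, 0.077, 0.002], [0.077, 0.997, 0.0], [-0.002, 0.0, -1.0]]
contact_force: [0.5, -0.8, -0.5]
opening: 0.0396
grip_force: 35.3
```

Emit:
play_rows(targets="0 0 -2 0 0 0; 0 0 -2 0 0 0; 0 0 -2 0 0 0; 0 0 -2 0 0 0; 0 0 -2 0 0 0; 0 0 -2 0 0 0; 0 0 0 0 0 0")

```text
time_s: 14.52
ee_pos: [0.6213, 0.1552, 0.2023]
tcp_rot: [[-0.997, 0.077, 0.002], [0.077, 0.997, 0.0], [-0.002, 0.0, -1.0]]
contact_force: [0.0, -0.2, -0.3]
opening: 0.0396
grip_force: 35.4
```

Emit:
play_rows(targets="0.86 -3 0 0 0 0; 0.86 -3 0 0 0 0; 0.86 -3 0 0 0 0; 0.86 -3 0 0 0 0; 0.86 -3 0 0 0 0; 0.86 -3 0 0 0 0; 0.86 -3 0 0 0 0; 0.86 -3 0 0 0 0; 0.86 -3 0 0 0 0; 0.86 -3 0 0 0 0; 0.86 -3 0 0 0 0; 0 0 0 0 0 0; 0 0 0 0 0 0")

```text
time_s: 16.15
ee_pos: [0.5003, -0.1663, 0.2007]
tcp_rot: [[-0.997, 0.077, -0.002], [0.077, 0.997, 0.0], [0.002, 0.0, -1.0]]
contact_force: [0.1, -0.0, -0.3]
opening: 0.0396
grip_force: 35.4
```

```bash
python3 -c "
from h import *
c=read_camera('side');s=sense();x0,y0,k=150,90,6
im=cv2.resize(c['color'][y0:y0+100,x0:x0+130,::-1],None,fx=k,fy=k,interpolation=2)
f=lambda P:tuple(int(v) for v in (proj(c,P)-[x0,y0]+.5)*k)
R=np.array(s['tcp_rot']);p=s['ee_pos'];go([.501,-.170,.05])
cv2.circle(im,f(p),4,(0,255,0),-1);cv2.circle(im,f([.501,-.17,.018]),4,(0,0,255),-1)
print(f(p),f(p+[0,0,.03]),f(p+[.03,0,0]),f(p+[0,.03,0]))
cv2.imwrite('pics/c6.png',im)"
```

```text
R [[-0.997, 0.077, -0.002], [0.077, 0.997, 0.0], [0.002, 0.0, -1.0]] p [ 0.5005 -0.1661  0.2008] t 16.2
delta cm [-0.1  -0.39 15.08]
(245, 46) (232, -17) (180, 92) (303, 86)
```

View pics/c6.png

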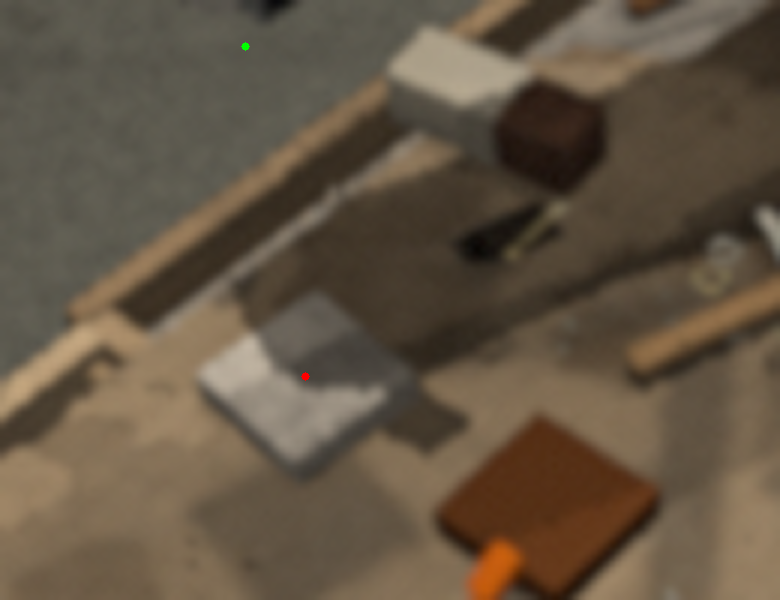

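The block is centred at (306,378), and the projected target dot lies on it. The fingers are still above the frame edge, with the opening still at 40 mm. Lower the tin.

Emit:
play_rows(targets="-0.1 -0.4 2 0 0 0; 0 0 2 0 0 0; 0 0 2 0 0 0; 0 0 2 0 0 0; 0 0 2 0 0 0; 0 0 2 0 0 0; 0 0 2 0 0 0; 0 0 2 0 0 0; 0 0 2 0 0 0; 0 0 0 0 0 0")

```text
time_s: 17.45
ee_pos: [0.5, -0.1695, 0.0201]
tcp_rot: [[-0.997, 0.076, -0.004], [0.076, 0.997, 0.001], [0.004, 0.0, -1.0]]
contact_force: [-0.8, 1.2, -0.4]
opening: 0.0399
grip_force: 35.4
```

Emit:
play_rows(targets="0 0 1 0 0 0; 0 0 0.6 0 0 0; 0 0 0.3 0 0 0; 0 0 0 0 0 0; 0 0 0 0 0 0")

```text
time_s: 18.08
ee_pos: [0.5015, -0.1711, 0.0029]
tcp_rot: [[-0.997, 0.077, -0.0], [0.077, 0.997, -0.001], [-0.0, -0.001, -1.0]]
contact_force: [0.5, 0.1, -0.4]
opening: 0.0398
grip_force: 35.4
```

```bash
python3 -c "
from h import *
c=read_camera('side');s=sense();x0,y0,k=170,110,10
im=cv2.resize(c['color'][y0:y0+60,x0:x0+80,::-1],None,fx=k,fy=k,interpolation=2)
im=(255*(im/255)**.6).astype(np.uint8)
f=lambda P:tuple(int(v) for v in (proj(c,P)-[x0,y0]+.5)*k)
go([.501,-.170,-.0095]);print(s['contact_force'])
for z,col in((.036,(255,0,0)),(.018,(0,0,255))):
  cv2.polylines(im,[np.array([f([.501+.021*np.cos(a),-.170+.021*np.sin(a),z]) for a in np.arange(0,6.28,.2)])],True,col,1)
cv2.imwrite('pics/c7.png',im)"
```

```text
R [[-0.997, 0.077, -0.0], [0.077, 0.997, -0.001], [-0.0, -0.001, -1.0]] p [ 0.5015 -0.1711  0.0029] t 18.125
delta cm [0.06 0.11 1.24]
[0.0082519  0.8531399  0.27478315]
```

Emit:
play_rows(targets="0 0 0.3 0 0 0; 0 0 0.3 0 0 0; 0 0 0.2 0 0 0; 0 0 0 0 0 0; 0 0 0 0 0 0")

```text
time_s: 18.75
ee_pos: [0.5013, -0.171, -0.0054]
tcp_rot: [[-0.997, 0.077, -0.001], [0.077, 0.997, -0.001], [0.001, -0.001, -1.0]]
contact_force: [-0.1, 0.5, -0.3]
opening: 0.0398
grip_force: 35.4
```

Emit:
play_rows(targets="0 0 0.2 0 0 0; 0 0 0 0 0 0; 0 0 0 0 0 0")

```text
time_s: 19.12
ee_pos: [0.5012, -0.1709, -0.0074]
tcp_rot: [[-0.997, 0.077, -0.001], [0.077, 0.997, -0.001], [0.001, -0.001, -1.0]]
contact_force: [0.0, 0.4, 0.3]
opening: 0.0397
grip_force: 35.4
```

Emit:
play_rows(targets="0 0 0.2 0 0 0; 0 0 0 0 0 0; 0 0 0 0 0 0")

```text
time_s: 19.5
ee_pos: [0.5013, -0.1709, -0.0094]
tcp_rot: [[-0.997, 0.077, -0.001], [0.077, 0.997, -0.001], [0.001, -0.001, -1.0]]
contact_force: [-0.2, 0.2, -0.4]
opening: 0.0395
grip_force: 35.4
```

Emit:
play_rows(targets="0 0 0.2 0 0 0; 0 0 0 0 0 0; 0 0 0 0 0 0")

```text
time_s: 19.88
ee_pos: [0.5013, -0.1709, -0.0114]
tcp_rot: [[-0.997, 0.077, -0.001], [0.077, 0.997, -0.001], [0.001, -0.001, -1.0]]
contact_force: [-0.5, 0.4, -0.2]
opening: 0.0394
grip_force: 35.4
```

Emit:
play_rows(targets="0 0 0.15 0 0 0; 0 0 0 0 0 0; 0 0 0 0 0 0")

```text
time_s: 20.25
ee_pos: [0.5012, -0.1709, -0.0129]
tcp_rot: [[-0.997, 0.077, -0.001], [0.077, 0.997, -0.001], [0.001, -0.001, -1.0]]
contact_force: [0.5, 0.7, 0.1]
opening: 0.0396
grip_force: 35.4
```

Emit:
play_rows(targets="0 0 0.15 0 0 0; 0 0 0 0 0 0; 0 0 0 0 0 0")

```text
time_s: 20.62
ee_pos: [0.5014, -0.171, -0.0134]
tcp_rot: [[-0.997, 0.077, -0.0], [0.077, 0.997, -0.001], [-0.0, -0.001, -1.0]]
contact_force: [-3.4, 0.5, 10.5]
opening: 0.0395
grip_force: 40.9
```

Contact at -0.013, as predicted. Release, back off and look.

Emit:
play_rows(targets="0 0 -0.1 0 0 0; 0 0 0 0 0 0")

```text
time_s: 20.88
ee_pos: [0.5014, -0.171, -0.0133]
tcp_rot: [[-0.997, 0.077, -0.0], [0.077, 0.997, -0.001], [0.0, -0.001, -1.0]]
contact_force: [0.3, 0.1, 2.9]
opening: 0.0397
grip_force: 37.0
```

Emit:
play_rows(targets="0 0 0 0 0 0; 0 0 0 0 0 0; 0 0 0 0 0 0; 0 0 0 0 0 0; 0 0 0 0 0 0; 0 0 -1 0 0 0; 0 0 -2 0 0 0; 0 0 -3 0 0 0; 0 0 -3 0 0 0; 0 0 -3 0 0 0; 0 0 -3 0 0 0; 0 0 -3 0 0 0; 0 0 -3 0 0 0; 0 0 0 0 0 0", grip=6)

```text
time_s: 22.62
ee_pos: [0.5031, -0.1714, 0.1999]
tcp_rot: [[-0.997, 0.077, 0.005], [0.077, 0.997, -0.002], [-0.005, -0.002, -1.0]]
contact_force: [0.4, -0.3, 0.6]
opening: 0.0603
grip_force: 0.0
```

```bash
python3 -c "
from h import *
c=read_camera('side');x0,y0,k=165,110,10
im=cv2.resize(c['color'][y0:y0+60,x0:x0+80,::-1],None,fx=k,fy=k,interpolation=2)
im=(255*(im/255)**.6).astype(np.uint8)
f=lambda P:tuple(int(v) for v in (proj(c,P)-[x0,y0]+.5)*k)
import fit
r=fit.r.x
go(fit.box(r,(-.06,0,.2)));print(r,fit.box(r,(-.06,0,.11)))
for z,col in((.036,(255,0,0)),(.018,(0,0,255))):
  cv2.polylines(im,[np.array([f([.501+.021*np.cos(a),-.170+.021*np.sin(a),z]) for a in np.arange(0,6.28,.2)])],True,col,1)
cv2.imwrite('pics/c8.png',im)"
```

```text
R [[-0.997, 0.077, 0.002], [0.077, 0.997, -0.001], [-0.002, -0.001, -1.0]] p [ 0.5022 -0.1711  0.1982] t 22.675
delta cm [-1.09 30.65 -0.17]
[ 5.96438389e-01  1.29047271e-01 -7.68180054e-02 -4.54220469e-04
  6.80073805e-01] [0.53661533 0.13365182 0.10954578]
```

View pics/c8.png

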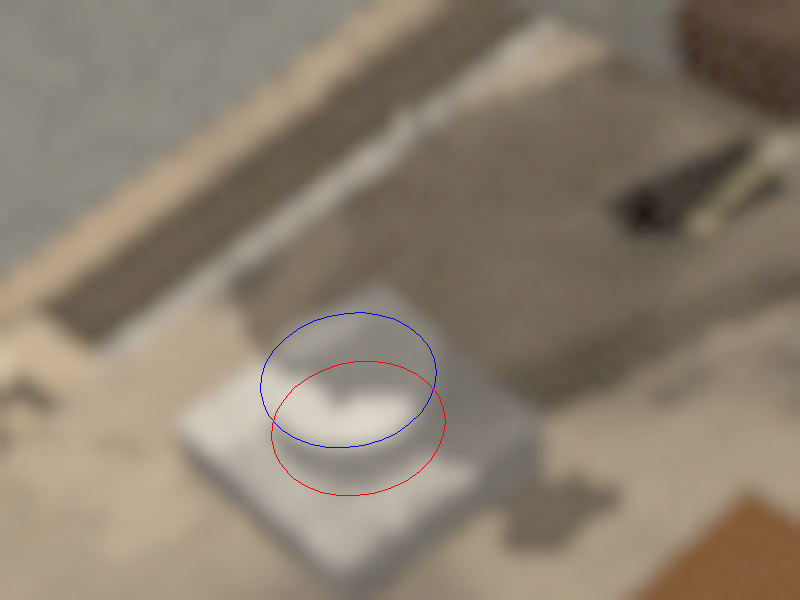

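The tin stands on the block: the lid matches the blue outline at (348,380), and the base is near the block centre (360,428). Now the handle.

Emit:
play_rows(targets="-0.1 2.79 0 0 0 0; -0.1 2.79 0 0 0 0; -0.1 2.79 0 0 0 0; -0.1 2.79 0 0 0 0; -0.1 2.79 0 0 0 0; -0.1 2.79 0 0 0 0; -0.1 2.79 0 0 0 0; -0.1 2.79 0 0 0 0; -0.1 2.79 0 0 0 0; -0.1 2.79 0 0 0 0; -0.1 2.79 0 0 0 0; 0 0 0 0 0 0; 0 0 0 0 0 0")

```text
time_s: 24.3
ee_pos: [0.5353, 0.1337, 0.1957]
tcp_rot: [[-0.997, 0.077, -0.002], [0.077, 0.997, -0.001], [0.002, -0.002, -1.0]]
contact_force: [-0.3, -0.8, 0.2]
opening: 0.0602
grip_force: 0.0
```

```bash
python3 -c "
from h import *
go([.5366,.1337,.0635]);turn(Rd(np.pi-.077))"
```

```text
R [[-0.997, 0.077, -0.002], [0.077, 0.997, -0.001], [0.002, -0.002, -1.0]] p [0.5353 0.1337 0.1957] t 24.3
delta cm [-0.16  0.03 13.22]
turn deg [-0.09 -0.11  0.  ]
```

Emit:
play_rows(targets="-0.15 0 2 0 0 0; 0 0 2 0 0 0; 0 0 2 0 0 0; 0 0 2 0 0 0; 0 0 1.5 0 0 0; 0 0 1 0 0 0; 0 0 1 0 0 0; 0 0 0.8 0 0 0; 0 0 0.8 0 0 0; 0 0 0 0 0 0")

```text
time_s: 25.55
ee_pos: [0.5369, 0.1341, 0.0648]
tcp_rot: [[-0.997, 0.077, -0.002], [0.077, 0.997, -0.001], [0.001, -0.001, -1.0]]
contact_force: [0.7, -0.0, 0.8]
opening: 0.0601
grip_force: 0.0
```

Emit:
play_rows(targets="0 0 0 0 0 0; 0 0 0 0 0 0; 0 0 0 0 0 0; 0 0 0 0 0 0; 0 0 0 0 0 0; 0 0 0 0 0 0", grip=2, force=60)

```text
time_s: 26.3
ee_pos: [0.5376, 0.1338, 0.0658]
tcp_rot: [[-0.997, 0.077, -0.0], [0.077, 0.997, -0.001], [-0.0, -0.001, -1.0]]
contact_force: [-1.4, -3.9, 5.9]
opening: 0.0306
grip_force: 59.8
```

```bash
python3 -c "
from h import *
go([.5366,.1337,.0635]);s=sense();print(s['contact_force'],s['opening'],s['grip_force'])"
```

```text
R [[-0.997, 0.077, -0.0], [0.077, 0.997, -0.001], [-0.0, -0.001, -1.0]] p [0.5376 0.1338 0.0658] t 26.3
delta cm [ 0.1  -0.01  0.23]
[-1.43216732 -3.90642347  5.89796872] 0.030560542510346272 59.84411537647247
```

Emit:
play_rows(targets="-0.3 0 -0.94 0 0 0; -0.36 0 -0.92 0 0 0; -0.42 0 -0.89 0 0 0; -0.48 0 -0.86 0 0 0; -0.54 0 -0.83 0 0 0; 0 0 0 0 0 0; 0 0 0 0 0 0")

```text
time_s: 27.18
ee_pos: [0.5582, 0.1322, 0.1089]
tcp_rot: [[-0.997, 0.077, -0.001], [0.077, 0.997, -0.001], [0.001, -0.001, -1.0]]
contact_force: [4.8, -3.2, -10.5]
opening: 0.0308
grip_force: 60.5
```

Emit:
play_rows(targets="-0.59 0 -0.79 0 0 0; -0.65 0 -0.75 0 0 0; -0.7 0 -0.7 0 0 0; -0.74 0 -0.65 0 0 0; -0.78 0 -0.6 0 0 0; 0 0 0 0 0 0; 0 0 0 0 0 0; 0 0 0 0 0 0; 0 0 0 0 0 0")

```text
time_s: 28.3
ee_pos: [0.5929, 0.1295, 0.1445]
tcp_rot: [[-0.997, 0.077, -0.0], [0.077, 0.997, -0.001], [0.0, -0.001, -1.0]]
contact_force: [3.0, -4.6, -14.1]
opening: 0.0305
grip_force: 61.3
```

```bash
cat > chk.py <<'E'
from h import *
import fit
r=fit.r.x
s=sense();R=np.array(s["tcp_rot"]);p=np.array(s["ee_pos"])
print(np.round(p,4),np.round(s["contact_force"],1),s["opening"],s["time_s"])
c=read_camera("side");t=read_camera("top")
def lid(a,u,v,w): # u from hinge along cover, w off it
    return fit.box(r,(.08-u*np.cos(a)+w*np.sin(a),v,.071+u*np.sin(a)+w*np.cos(a)))
# masks
for n,im in(("side",c),("top",t)):
    hsv=cv2.cvtColor(im["color"],cv2.COLOR_RGB2HSV).astype(int);h,S,V=hsv[...,0],hsv[...,1],hsv[...,2]
    red=((h<4)|(h>174))&(S>150)&(V>70); org=(h>=6)&(h<=13)&(S>200)&(V>150)
    for k,m in(("red",red),("orange",org)):
        N,L,st,ce=cv2.connectedComponentsWithStats(m.astype(np.uint8))
        print(n,k,[(st[i,4],np.round(ce[i],1).tolist(),st[i,:4].tolist()) for i in range(1,N) if st[i,4]>5][:8])
for a in(.6,.68,.76):
    print(a,"stripe FR side",np.round(proj(c,lid(a,.16,-.09,.005)),1),"top",np.round(proj(t,lid(a,.16,-.09,.005)),1),"handle side",np.round(proj(c,lid(a,.14,0,.039)),1),"flag side",np.round(proj(c,fit.box(r,fit.tip(a))),1),"top",np.round(proj(t,fit.box(r,fit.tip(a))),1))
# lid corner from bright cover plate edge: best angle by edge contrast along front & right edges
g={n:cv2.GaussianBlur(im["color"].astype(float),(3,3),0) for n,im in(("s",c),("t",t))}
def score(a,im,G):
    # contrast along the front edge and right edge of the top face
    tot=0
    for v in np.linspace(-.085,-.05,12):
        i=proj(im,lid(a,.156,v,.005));o=proj(im,lid(a,.164,v,.005)); tot+=np.abs(cv2.remap(G,np.float32([[i[0],o[0]]]),np.float32([[i[1],o[1]]]),1)[0].dot([1,-1] if False else np.eye(3)) @ np.ones(3) @ np.array([1,-1])) if False else 0
        q=cv2.remap(G.astype(np.float32),np.float32([[i[0],o[0]]]),np.float32([[i[1],o[1]]]),cv2.INTER_LINEAR)[0]; tot+=np.sum(q[0]-q[1])
    return tot/12
A=np.arange(.5,.86,.02)
print("side",[(round(a,2),int(score(a,c,g["s"]))) for a in A])
cv2.imwrite("pics/fs.png",c["color"][:,:,::-1])
E
python3 chk.py
```

```text
[0.5929 0.1295 0.1445] [  3.   -4.6 -14.1] 0.030529959613982527 28.3
side red [(np.int32(53), [261.6, 205.5], [258, 200, 8, 12]), (np.int32(22), [364.4, 330.4], [361, 327, 7, 7])]
side orange [(np.int32(45), [231.7, 185.0], [229, 180, 7, 11])]
top red [(np.int32(12), [144.2, 195.8], [142, 194, 5, 5])]
top orange []
0.6 stripe FR side [249.7 172.4] top [291.2 197.9] handle side [267.8 207. ] flag side [234.  186.2] top [295.7 187. ]
0.68 stripe FR side [246.3 171.6] top [291.1 193.2] handle side [263.9 207.8] flag side [231.5 185.6] top [295.7 183.6]
0.76 stripe FR side [242.6 171.1] top [291.1 188.1] handle side [259.7 209.1] flag side [228.7 185.3] top [295.7 180.1]
side [(np.float64(0.5), 1), (np.float64(0.52), 1), (np.float64(0.54), 1), (np.float64(0.56), 1), (np.float64(0.58), 1), (np.float64(0.6), 1), (np.float64(0.62), 0), (np.float64(0.64), 1), (np.float64(0.66), 0), (np.float64(0.68), 0), (np.float64(0.7), 0), (np.float64(0.72), 0), (np.float64(0.74), -1), (np.float64(0.76), -1), (np.float64(0.78), -1), (np.float64(0.8), -2), (np.float64(0.82), -2), (np.float64(0.84), -2)]
```

```bash
cat > chk2.py <<'E'
from h import *
import fit
r=fit.r.x
c=read_camera("side")
def lid(a,u,v,w): return fit.box(r,(.08-u*np.cos(a)+w*np.sin(a),v,.071+u*np.sin(a)+w*np.cos(a)))
G=c["color"].astype(np.float32)
def samp(P):
    q=proj(c,P); return cv2.remap(G,np.float32([[q[0]]]),np.float32([[q[1]]]),cv2.INTER_LINEAR)[0,0]
print("u : inside->outside rgb at a=.68")
for u in(.02,.05,.08,.11,.13,.15):
    print(u,[samp(lid(.68,u,-.09+d,.005)).astype(int).tolist() for d in(.02,.008,.003,0,-.003,-.008)])
for nm,us in(("rear",np.linspace(.02,.07,20)),("front",np.linspace(.08,.155,25))):
    print(nm,[(round(a,2),int(np.mean([(samp(lid(a,u,-.085,.005))-samp(lid(a,u,-.095,.005))).mean() for u in us]))) for a in np.arange(.5,.88,.03)])
E
python3 chk2.py
```

```text
u : inside->outside rgb at a=.68
0.02 [[177, 165, 160], [197, 184, 179], [187, 171, 162], [174, 153, 129], [167, 142, 110], [156, 99, 60]]
0.05 [[179, 166, 161], [182, 169, 165], [177, 155, 143], [164, 139, 113], [159, 135, 104], [154, 96, 58]]
0.08 [[181, 168, 163], [182, 169, 164], [158, 137, 127], [134, 110, 89], [128, 106, 81], [152, 88, 46]]
0.11 [[153, 142, 138], [177, 165, 160], [136, 122, 115], [108, 94, 78], [112, 87, 65], [157, 81, 32]]
0.13 [[160, 149, 144], [172, 159, 154], [133, 104, 95], [109, 61, 36], [126, 63, 21], [168, 81, 19]]
0.15 [[17, 17, 18], [16, 15, 16], [16, 16, 18], [13, 15, 15], [14, 15, 17], [14, 15, 15]]
rear [(np.float64(0.5), 36), (np.float64(0.53), 40), (np.float64(0.56), 43), (np.float64(0.59), 46), (np.float64(0.62), 48), (np.float64(0.65), 50), (np.float64(0.68), 53), (np.float64(0.71), 55), (np.float64(0.74), 55), (np.float64(0.77), 54), (np.float64(0.8), 49), (np.float64(0.83), 43), (np.float64(0.86), 37)]
front [(np.float64(0.5), 10), (np.float64(0.53), 20), (np.float64(0.56), 36), (np.float64(0.59), 52), (np.float64(0.62), 60), (np.float64(0.65), 58), (np.float64(0.68), 45), (np.float64(0.71), 25), (np.float64(0.74), 3), (np.float64(0.77), -10), (np.float64(0.8), -13), (np.float64(0.83), -10), (np.float64(0.86), -6)]
```

```bash
cat >> chk2.py <<'E'
import pickle
def edgev(c0,a,u):
    G0=c0["color"].astype(np.float32).mean(2); vs=np.arange(-.105,-.075,.0005)
    q=np.float32([proj(c0,lid(a,u,v,.005)) for v in vs]); I=cv2.remap(G0,q[:,:1],q[:,1:],cv2.INTER_LINEAR).ravel()
    d=np.clip(np.gradient(cv2.GaussianBlur(I[None],(5,1),0)[0]),0,None); k=np.argmax(d); w=slice(max(k-4,0),k+5)
    return (vs[w]*d[w]).sum()/d[w].sum()
s0=pickle.load(open("side0.pkl","rb"))
us=np.linspace(.03,.14,12)
print("closed edge v mm",[round(1e3*edgev(s0,0,u),1) for u in us])
for a in(.56,.6,.64,.68,.72): print(a,[round(1e3*edgev(c,a,u),1) for u in us])
E
python3 chk2.py | tail -6
```

```text
closed edge v mm [np.float64(-89.0), np.float64(-89.0), np.float64(-89.5), np.float64(-89.5), np.float64(-90.0), np.float64(-90.0), np.float64(-89.6), np.float64(-90.4), np.float64(-89.6), np.float64(-89.0), np.float64(-89.0), np.float64(-89.8)]
0.56 [np.float64(-90.0), np.float64(-90.6), np.float64(-98.8), np.float64(-91.5), np.float64(-92.9), np.float64(-92.4), np.float64(-93.5), np.float64(-93.6), np.float64(-94.5), np.float64(-95.4), np.float64(-82.1), np.float64(-91.9)]
0.6 [np.float64(-97.3), np.float64(-90.0), np.float64(-97.8), np.float64(-90.3), np.float64(-91.1), np.float64(-90.5), np.float64(-91.5), np.float64(-92.0), np.float64(-92.0), np.float64(-92.8), np.float64(-92.6), np.float64(-89.5)]
0.64 [np.float64(-88.6), np.float64(-89.0), np.float64(-88.9), np.float64(-88.8), np.float64(-90.0), np.float64(-89.0), np.float64(-89.9), np.float64(-89.5), np.float64(-89.4), np.float64(-89.5), np.float64(-89.3), np.float64(-86.6)]
0.68 [np.float64(-88.0), np.float64(-87.7), np.float64(-95.5), np.float64(-87.5), np.float64(-87.7), np.float64(-87.1), np.float64(-87.1), np.float64(-87.5), np.float64(-86.6), np.float64(-86.6), np.float64(-87.0), np.float64(-84.3)]
0.72 [np.float64(-87.5), np.float64(-87.0), np.float64(-94.4), np.float64(-86.1), np.float64(-86.5), np.float64(-85.5), np.float64(-85.4), np.float64(-85.5), np.float64(-84.5), np.float64(-84.0), np.float64(-84.0), np.float64(-103.3)]
```

The cover's edge puts it at about 0.64 rad, against a pointer at about 0.675. A small extra lift is needed.

Emit:
play_rows(targets="-0.2 0 -0.15 0 0 0; -0.2 0 -0.15 0 0 0; 0 0 0 0 0 0; 0 0 0 0 0 0; 0 0 0 0 0 0; 0 0 0 0 0 0")

```text
time_s: 29.25
ee_pos: [0.5964, 0.1293, 0.1471]
tcp_rot: [[-0.997, 0.077, -0.001], [0.077, 0.997, -0.001], [0.001, -0.001, -1.0]]
contact_force: [2.1, -4.4, -16.7]
opening: 0.0306
grip_force: 60.8
```

```bash
python3 chk2.py | tail -4; python3 chk.py | grep -E "side orange|contact|^\["
```

```text
0.6 [np.float64(-97.3), np.float64(-90.6), np.float64(-97.8), np.float64(-90.6), np.float64(-92.1), np.float64(-92.0), np.float64(-93.0), np.float64(-93.5), np.float64(-94.0), np.float64(-94.0), np.float64(-81.9), np.float64(-76.2)]
0.64 [np.float64(-89.1), np.float64(-89.5), np.float64(-96.9), np.float64(-89.5), np.float64(-90.1), np.float64(-90.4), np.float64(-90.6), np.float64(-91.5), np.float64(-92.3), np.float64(-91.9), np.float64(-79.6), np.float64(-99.9)]
0.68 [np.float64(-88.5), np.float64(-88.6), np.float64(-95.7), np.float64(-95.2), np.float64(-88.5), np.float64(-88.5), np.float64(-89.4), np.float64(-89.0), np.float64(-88.9), np.float64(-89.0), np.float64(-89.2), np.float64(-85.8)]
0.72 [np.float64(-87.6), np.float64(-88.1), np.float64(-94.4), np.float64(-94.0), np.float64(-87.0), np.float64(-87.0), np.float64(-86.5), np.float64(-87.0), np.float64(-86.0), np.float64(-86.4), np.float64(-85.6), np.float64(-82.5)]
[0.5964 0.1293 0.1471] [  2.9  -4.2 -16.4] 0.030434394016012795 29.3
side orange [(np.int32(46), [231.8, 184.9], [229, 180, 7, 11])]
```

```bash
python3 -c "
from rig import hand_in
print(hand_in())"
```

```text
the job is handed in; nothing more can be done
None
```

The job is handed in, with no verdict returned: the tin stands released on the middle of the bench block, and the gripper is holding the cover at about 0.675 rad by the camera images, level with the pointer's measured 0.675 rad.

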